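# Roll a valve spool onto the inspection line

### The job

Do the roll check on the steel valve spool (the bright one with two black bands): with the fingertips resting on top of it, push its top sideways, in as many strokes as it takes, so that it rolls over the green plate, at least half a turn, and comes to rest squarely along and centred on the yellow line, then take the hand away. Do not pick it up, keep it on the plate, and leave the brass roller, the socket, the bolt and the spanner where they are.

Things in the scene. Friction and masses are not known exactly. Their poses are not given: they have to be found in the camera images.
- plate: fixed green inspection plate, 300 mm (its x) by 380 mm (its y), 12 mm thick; origin at the centre of its underside, on the bench; z up. A yellow line 8 mm wide and 340 mm long runs along its y axis through its middle, flush with its top. Plate and rollers are hard: a few newtons on top are enough to roll them
- line (a point): the middle of the yellow line, on the plate's top face (12 mm above the bench); its y axis runs along the line, x across it, z up
- spool: bright steel cylinder, 28 mm in diameter, 90 mm long, about 0.4 kg, two black bands near its ends, lying on the plate 55 to 90 mm from the line, on either side, within 0.12 rad of parallel to it. Origin at its centre, 26 mm above the bench; y along the cylinder, x and z turn as it rolls. Rolled from the top without slip it advances half as far as the fingertips; let go, it stops within a few mm
- brass_roller: loose plain brass cylinder of the same size, 28 mm in diameter and 90 mm long, lying on the plate on the other side of the line and towards the plate's other end; origin at its centre, y along its axis; must stay where it is
- socket: steel socket (short tube), 24 mm in diameter and 30 mm tall, standing upright on the plate near one end of the yellow line; origin at the centre of its underside; must stay where it is
- bolt: dark hexagon bolt standing on its 19 mm head, 39 mm tall, on the plate near the other end of the yellow line; origin at the centre of its underside; must stay where it is
- spanner: loose steel spanner, 200 mm long, lying flat on the bench beyond the plate's right side, nearer the robot; origin at the middle of its underside, x along it; must stay where it is
Not all that is in view belongs to the job. There is more than one size of the spool; the job needs the middle-sized.

How it is judged (in metres and radians):
On the way:
1. the spool has rolled half a turn from how it lay at the start (angle between spool's own z axis and vertical above 2.5 rad).
At the end, for the whole second after the job is handed in: The steel spool lies at rest on the plate with its axis within 8 mm of the yellow line's centre and within 0.17 rad of parallel to it, all of it over the line's length; brass roller, socket and bolt within 12 mm and the spanner within 15 mm of where they started (x of spool in the frame of line between -0.008 and 0.008 m and y of spool in the frame of line between -0.125 and 0.125 m and z of spool in the frame of line between 0.011 and 0.017 m and angle between the y axis of spool and the y axis of line, either way round below 0.17 rad and linear speed of spool below 0.01 m/s and distance of each of brass_roller, socket, bolt from where it was at the start of the episode below 0.012 m and distance of spanner from where it was at the start of the episode below 0.015 m); the robot touches nothing.
It fails at once if the spool is lifted (more than 10 mm off the plate) (z of spool in the frame of line above 0.024 m).
It fails at once if the spool rolls off the plate (z of spool in the frame of line below 0.008 m).
It fails at once if the brass roller is moved (12 mm) (distance of brass_roller from where it was at the start of the episode above 0.012 m).
It fails at once if the socket or the bolt is moved (12 mm) (distance of any of socket, bolt from where it was at the start of the episode above 0.012 m).
It fails at once if the spanner is moved (15 mm) (distance of spanner from where it was at the start of the episode above 0.015 m).
It also fails if it takes over 45 s, if anything falls off the work surface, if the arm or the gripper's body presses on something with over 40 N, if the wrist force passes 120 N, or if a joint passes its speed limit or range.

### The arm

A 6-joint arm with a two-finger parallel gripper is mounted at the origin on the work surface. World frame = base frame: x ahead of the robot, y to its left, z up, the work surface at z = 0. Lengths are in mm, angles in rad, forces in N, time in s.
With the tool pointing down it reaches from about 400 to 925 mm from the base axis. Payload 12.5 kg.
Tool frame: the origin (TCP) lies at the very end of the fingers, on their centre line; the grasp point (between the pads) lies 19 mm behind it; z points along the fingers, y is the line along which they close (so a half turn about z gives the same grasp; the last joint's range is limited). The gripper opens to 95 mm and grips with 3 to 60 N. Pads are 20 mm wide; open, the fingers measure 119 mm over their backs; the gripper's body (75 mm by 180 mm) begins 59 mm behind the grasp point.
Start: joints at [-1.261, 0.491, 1.559, -0, 1.092, -0.106], TCP at [252.475, -571.754, 214.661] pointing down, gripper open.
Joint ranges: [-3.1, 3.1], [-0.84, 2.19], [0.05, 2.79], [-1.13, 4.28], [0.06, 2.93], [-2.69, 2.69]. Speed limits (rad/s): [2.22, 2.22, 2.79, 3.14, 3.14, 3.14].

### API

Orientations are given as [roll, pitch, yaw] about the fixed x, y, z axes, in that order (R = Rz(yaw) Ry(pitch) Rx(roll)).
In Python, from cell import * gives the robot as it stands.
- The arm moves only by the tool jog_arm, never from a script. Its argument "targets" is a list of rows, each an object with "turn": the turn, a rotation vector about the world's x, y, z in degrees, a list of three; "slide": the shift along the world's x, y, z in mm, a list of three; "claw": the opening in per cent of the stroke, from 0 (shut) to 100 (fully open). In form: [{"turn": [wx, wy, wz], "slide": [x, y, z], "claw": claw}, ...]. A call has 1 to 5 rows; each row shifts and turns the commanded pose from where the row before left it; what a row does not reach is not made up. A row lasts 1/8 s, in which the tool goes at most 62.5 mm and 10.7 degrees, less where a joint would pass 70% of its speed; a pose out of reach is approached as far as the arm can. A call with a gripper value outside its range is refused whole. The fingers move at their own pace and stop on an object; the grip force is fixed at half the most. Time passes only in rows, so rows that do not move let the fingers close. It gives the time, the measured TCP pose, the force, the opening and the grip force at its end, in the units of the state.
- state(): the state, without advancing time (a new reading comes with each control period).
- read_camera(name): name is "side" or "top" or "wrist"; returns a dict with "frame" (420x560x3 uint8, blue, green, red), "mtx" (3x3 intrinsics, pixels), "k1" (the pictures are not rectified: a ray, as slopes to the right and down, at radius r is drawn at 1 + k1 r^2 times it, then the intrinsics apply), "R" (3x3) and "t" (3): a world point X has camera coordinates R X + t. Camera axes: x right, y down, z forward; pixel columns grow to the right and rows downward; lengths in mm; the calibration is good to about 2 mm. A picture is of the moment at which its call begins. There is no depth.
- job_done(): hands the job in; it is judged then, once.
Trained networks look in the newest picture that a camera, given by its name, has taken for a name from the list of things; names that differ only in an ending like _2 or _b are one class to them, and where a whole thing is asked for, a point or a joint stands for the part that bears it (a point fixed in the world has none). Each returns a list of dicts, best first, with "conf" (0 to 1); they miss things now and then, are a little off and sometimes report something else, mostly with a low value. They report only what shows in the picture. A call takes as long as a camera call. They do not tell look-alikes from the thing itself.
- look_for(query, camera): "xy" ([column, row] in pixels, amid what is visible of it).
The state is a dict: "t": time; "joints": joint angles; "qvel": joint speeds; "tau": joint torques, N m; "eef_pos": TCP position; "tcp_rot": TCP orientation; "ft_force": force on the tool from outside, world axes, zero at the start; "moment": the same for the moment, N m; "opening": opening from 0.0 (shut) to 1.0 (fully open); "grip_force": force on a finger pad.
Only numpy, scipy, OpenCV 4.12 (cv2) and the standard library are available. Lean on these libraries where they do the work, as an engineer would, in place of code of your own. Each camera call takes 0.05 s, during which the arm holds its last target. There are 200 camera calls.

## Working session

There is one attempt and no reset: what is moved stays moved. The work goes in short steps, Python scripts to look and compute and a tool call to move; the robot and the scene stay as the last step left them, time stands still between calls to the robot, and variables do not carry over. Pictures are saved under pics/ and viewed, at most 10 in all, crops included, and the job is handed in when it is done.

Besides the shell and the picture viewer there is one more tool, called after "Emit:" by a JSON object that holds its "method" and its "body", one argument or row to a line. jog_arm: Moves the arm, as the interface text tells. Its arguments: {"type":"object","properties":{"targets":{"type":"array","items":{"type":"object","properties":{"turn":{"type":"array","items":{"type":"number"}},"slide":{"type":"array","items":{"type":"number"}},"claw":{"type":"number"}}}}},"required":["targets"]}

```bash
mkdir -p pics
cat > h.py <<'E'
from cell import *
import numpy as np, cv2
def ray(c,px):
    K=c["mtx"];K=np.array(K);k=c["k1"]
    p=np.array([(px[0]-K[0,2])/K[0,0],(px[1]-K[1,2])/K[1,1]]);u=p.copy()
    for _ in range(20): u=p/(1+k*(u@u))
    R=np.array(c["R"]);t=np.array(c["t"]).ravel()
    return -R.T@t, R.T@np.array([u[0],u[1],1])
def at(c,px,z):
    o,d=ray(c,px); return o+d*(z-o[2])/d[2]
def proj(c,X):
    R=np.array(c["R"]);t=np.array(c["t"]).ravel();v=R@np.array(X,float)+t;u=v[:2]/v[2];u=u*(1+c["k1"]*(u@u))
    K=np.array(c["mtx"]);return [K[0,0]*u[0]+K[0,2],K[1,1]*u[1]+K[1,2]]
E
python3 - <<'E'
from h import *
a=read_camera("top");b=read_camera("side")
cv2.imwrite("pics/top.png",a["frame"]);cv2.imwrite("pics/side.png",b["frame"])
for n,c in(("top",a),("side",b)):
    print(n,np.round(-np.array(c["R"]).T@np.array(c["t"]).ravel()),c["mtx"][0][0],c["k1"])
    for q in("spool","brass_roller","socket","bolt","spanner","plate"):
        print(q,[(np.round(d["xy"]).tolist(),round(d["conf"],2),np.round(at(c,d["xy"],26)[:2]).tolist()) for d in look_for(q,n)][:4])
print(state()["t"],state()["tcp_rot"])
E
```

```text
top [ 398.  -63. 1070.] 399.5979608542835 -0.01586513727392068
spool [([201.0, 273.0], 0.8, [316.0, 163.0]), ([224.0, 200.0], 0.74, [508.0, 104.0]), ([152.0, 203.0], 0.48, [502.0, 295.0]), ([289.0, 140.0], 0.16, [665.0, -69.0])]
brass_roller [([286.0, 141.0], 0.58, [662.0, -63.0])]
socket []
bolt [([195.0, 177.0], 0.46, [569.0, 179.0])]
spanner [([435.0, 280.0], 0.76, [293.0, -442.0])]
plate [([255.0, 171.0], 0.95, [583.0, 21.0])]
side [ 408. -916.  857.] 536.6957049752396 -0.10172763052960632
spool [([278.0, 172.0], 0.72, [506.0, 101.0]), ([207.0, 162.0], 0.69, [330.0, 159.0]), ([269.0, 128.0], 0.55, [497.0, 293.0])]
brass_roller [([350.0, 214.0], 0.81, [654.0, -62.0]), ([313.0, 209.0], 0.19, [572.0, -37.0])]
socket [([337.0, 245.0], 0.51, [607.0, -152.0])]
bolt []
spanner []
plate [([309.0, 207.0], 0.93, [564.0, -29.0])]
0.7 [ 3.14142642e+00 -1.71120993e-05  4.15716299e-01]
```

View pics/top.png

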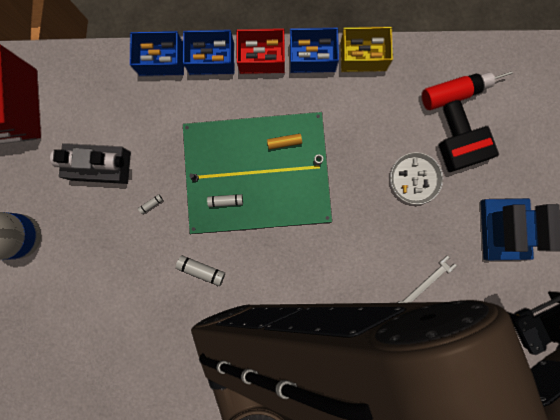

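View pics/side.png

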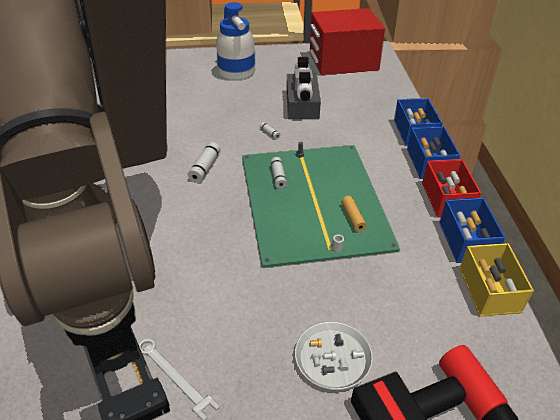

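The top view shows three spools: one on the bench at (201,270), the largest; one on the plate at (224,200); and one on the bench at (150,204), the smallest. The spool on the plate is the one meant: it is middle-sized, on the plate and about 60 mm from the line. The brass roller is at (285,142), the socket at (319,159), the bolt at (194,178) and the spanner at (430,280). Next I measure and confirm with a crop.

```bash
cat >> h.py <<'E'
def meas(name,c=None,zs=26):
    c=c or read_camera(name);f=c["frame"];hsv=cv2.cvtColor(f,cv2.COLOR_BGR2HSV)
    out={}
    pl=cv2.inRange(hsv,(60,90,40),(90,255,200));n,l,s,_=cv2.connectedComponentsWithStats(pl);i=1+s[1:,4].argmax()
    cn=max(cv2.findContours((l==i).astype('u1'),0,2)[0],key=cv2.contourArea);P=np.zeros(f.shape[:2],'u1');cv2.fillPoly(P,[cv2.convexHull(cn)],255)
    P=cv2.erode(P,np.ones((7,7)))
    ye=cv2.inRange(hsv,(24,150,120),(34,255,255))&P
    ge=cv2.inRange(hsv,(0,0,110),(180,60,255))&P
    for k,m,z in(("line",ye,12),("spool",ge,zs)):
        m=cv2.morphologyEx(m,cv2.MORPH_CLOSE,np.ones((7,7)));n,l,s,_=cv2.connectedComponentsWithStats(m)
        if n<2: print(k,"none");continue
        for i in 1+np.argsort(-s[1:,4])[:2]:
            if s[i,4]<25: continue
            ys,xs=np.nonzero(l==i);W=np.array([at(c,(x,y),z)[:2] for x,y in zip(xs,ys)])
            mu=W.mean(0);d=np.linalg.svd(W-mu,full_matrices=False)[2][0];d=d*np.sign(d[1]);a=(W-mu)@d;w=(W-mu)@np.array([d[1],-d[0]])
            print(name,k,s[i].tolist(),"mid",np.round(mu+d*(a.max()+a.min())/2,1),"mean",np.round(mu,1),"ang",round(np.degrees(np.arctan2(-d[0],d[1])),2),"len",np.round(np.ptp(a)),"w",np.round(np.ptp(w)))
    return c
E
python3 - <<'E'
from h import *
a=meas("top");b=meas("side")
t=cv2.resize(a["frame"][110:300,130:340],None,fx=2.5,fy=2.5,interpolation=2);s=cv2.resize(b["frame"][110:280,180:400],None,fx=2.5,fy=2.5,interpolation=2)[:475]
H=min(t.shape[0],s.shape[0]);im=np.hstack([t[:H,:],s[:H,:]])
cv2.imwrite("pics/crop.png",cv2.resize(im,None,fx=.74,fy=.74,interpolation=3))
E
```

```text
top line [198, 166, 122, 13, 358] mid [583.8  13.1] mean [583.1  22.5] ang 3.88 len 325.0 w 9.0
top spool [207, 195, 35, 11, 305] mid [507.7 103.3] mean [507.8 103. ] ang 3.12 len 91.0 w 23.0
top spool [314, 154, 9, 9, 67] mid [ 614.2 -146.7] mean [ 614.4 -146.5] ang -53.54 len 24.0 w 23.0
side line [301, 157, 29, 89, 191] mid [583.8  18.7] mean [584.6   6.2] ang 3.85 len 313.0 w 6.0
side spool [271, 157, 16, 32, 338] mid [506.3 102.3] mean [506.4 100.6] ang 1.83 len 122.0 w 28.0
side spool [333, 234, 11, 18, 156] mid [ 612.  -144.7] mean [ 612.2 -143.6] ang -9.28 len 51.0 w 22.0
```

View pics/crop.png

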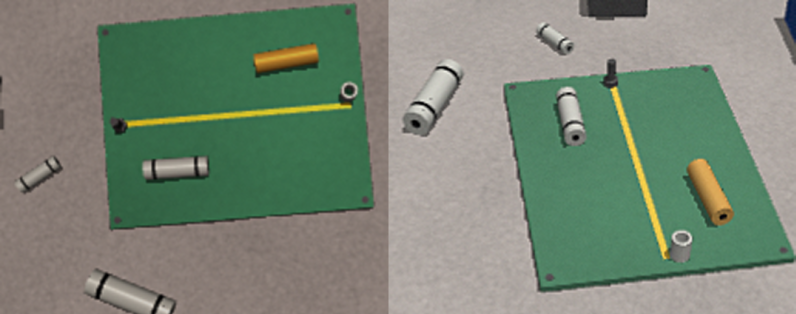

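The crop confirms it: the steel spool on the plate, at (175,168) in the left half, has two black bands and is middle-sized. It lies about 70 mm on the robot's side of the line, and the way to the line is clear. Moving there now.

Emit:
{"method": "jog_arm", "body": {
  "targets": [
    {"turn":[0,0,-4],"slide":[30,50,0],"claw":40},
    {"turn":[0,0,-4],"slide":[30,50,0],"claw":40},
    {"turn":[0,0,-4],"slide":[30,50,0],"claw":40},
    {"turn":[0,0,-4],"slide":[30,50,0],"claw":40},
    {"turn":[0,0,-4],"slide":[30,50,0],"claw":40}
  ]
}}

```text
t: 1.42
eef_pos: [403.2, -320.2, 214.9]
tcp_rot: [3.141, -0.0, 0.064]
ft_force: [-0.2, -0.2, -0.0]
opening: 0.53
grip_force: 0.0
```

Emit:
{"method": "jog_arm", "body": {
  "targets": [
    {"turn":[0,0,0],"slide":[20,50,0],"claw":40},
    {"turn":[0,0,0],"slide":[20,50,0],"claw":40},
    {"turn":[0,0,0],"slide":[20,50,0],"claw":40},
    {"turn":[0,0,0],"slide":[20,50,0],"claw":40},
    {"turn":[0,0,0],"slide":[10,50,0],"claw":40}
  ]
}}

```text
t: 2.05
eef_pos: [493.2, -70.0, 214.8]
tcp_rot: [3.141, -0.001, 0.067]
ft_force: [0.3, -0.8, 0.2]
opening: 0.401
grip_force: 0.0
```

Emit:
{"method": "jog_arm", "body": {
  "targets": [
    {"turn":[0,0,0],"slide":[2,50,-30],"claw":40},
    {"turn":[0,0,0],"slide":[2,50,-30],"claw":40},
    {"turn":[0,0,0],"slide":[2,50,-30],"claw":40},
    {"turn":[0,0,0],"slide":[2,23,-35],"claw":40},
    {"turn":[0,0,0],"slide":[0,0,-35],"claw":40}
  ]
}}

```text
t: 2.68
eef_pos: [500.6, 103.0, 53.8]
tcp_rot: [3.142, -0.001, 0.069]
ft_force: [0.9, 0.3, 0.3]
opening: 0.401
grip_force: 0.0
```

Run:
```python
from h import *
c=read_camera("wrist");cv2.imwrite("pics/w.png",c["frame"]);print(state()["eef_pos"])
```

```text
[498.77129063 102.03742675  50.15317231]
```

View pics/w.png

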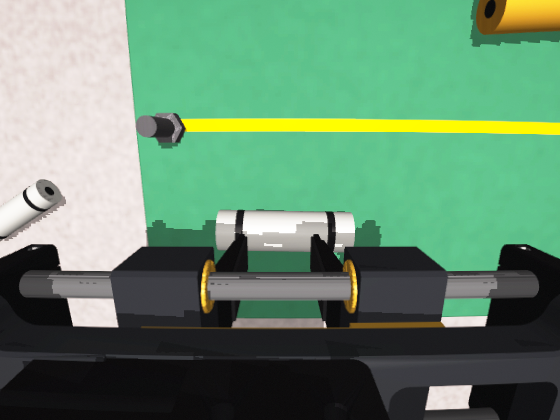

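The wrist view shows the spool at (285,230), with both fingertips over it between its bands. The line is at row 126 and the bolt at (170,127). I now lower onto the spool in small steps.

Emit:
{"method": "jog_arm", "body": {
  "targets": [
    {"turn":[0,0,0],"slide":[1,0,-4],"claw":40},
    {"turn":[0,0,0],"slide":[0,0,-3],"claw":40},
    {"turn":[0,0,0],"slide":[0,0,-1],"claw":40},
    {"turn":[0,0,0],"slide":[0,0,0],"claw":40}
  ]
}}

```text
t: 3.22
eef_pos: [501.8, 101.1, 47.3]
tcp_rot: [3.142, -0.001, 0.066]
ft_force: [0.1, -0.1, -0.2]
opening: 0.398
grip_force: 0.0
```

Run:
```python
from h import *
for _ in range(3):
    s=state();print(s["t"],s["eef_pos"],s["ft_force"],s["joints"]);read_camera("wrist")
```

```text
3.225 [501.77187881 101.07262442  47.33985143] [ 0.1334998  -0.12928867 -0.17682525] [ 6.97060585e-02  5.78512077e-01  1.99054848e+00 -1.43174269e-04
  5.71406745e-01  1.57428246e+00]
3.275 [501.71452956 101.11859227  47.24660013] [-0.10086494 -0.45070218  0.53169976] [ 6.98089264e-02  5.78673692e-01  1.99060867e+00 -1.59234470e-04
  5.71349799e-01  1.57430247e+00]
3.325 [501.66351787 101.14274579  47.13686386] [-0.68678793  0.32128254  0.30454089] [ 6.98720532e-02  5.78872875e-01  1.99065509e+00 -1.89069316e-04
  5.71296547e-01  1.57435423e+00]
```

Emit:
{"method": "jog_arm", "body": {
  "targets": [
    {"turn":[0,0,0],"slide":[0,0,-4],"claw":40},
    {"turn":[0,0,0],"slide":[0,0,-2],"claw":40},
    {"turn":[0,0,0],"slide":[0,0,0],"claw":40},
    {"turn":[0,0,0],"slide":[0,0,0],"claw":40}
  ]
}}

```text
t: 3.88
eef_pos: [501.4, 101.3, 40.6]
tcp_rot: [3.142, 0.0, 0.067]
ft_force: [0.3, -0.5, -0.2]
opening: 0.4
grip_force: 0.0
```

Emit:
{"method": "jog_arm", "body": {
  "targets": [
    {"turn":[0,0,0],"slide":[0,0,-0.5],"claw":40},
    {"turn":[0,0,0],"slide":[0,0,0],"claw":40}
  ]
}}

```text
t: 4.12
eef_pos: [501.5, 101.3, 40.3]
tcp_rot: [3.141, -0.0, 0.067]
ft_force: [-0.8, -0.1, 0.7]
opening: 0.403
grip_force: 0.5
```

Emit:
{"method": "jog_arm", "body": {
  "targets": [
    {"turn":[0,0,0],"slide":[0,0,-0.5],"claw":40},
    {"turn":[0,0,0],"slide":[0,0,0],"claw":40}
  ]
}}

```text
t: 4.38
eef_pos: [501.9, 101.3, 40.1]
tcp_rot: [3.142, -0.001, 0.067]
ft_force: [0.9, 0.5, 6.2]
opening: 0.399
grip_force: 3.0
```

Emit:
{"method": "jog_arm", "body": {
  "targets": [
    {"turn":[0,0,0],"slide":[3,0.2,-0.2],"claw":40},
    {"turn":[0,0,0],"slide":[6,0.4,0],"claw":40},
    {"turn":[0,0,0],"slide":[6,0.4,0],"claw":40},
    {"turn":[0,0,0],"slide":[5,0.3,0],"claw":40},
    {"turn":[0,0,0],"slide":[4,0.3,0],"claw":40}
  ]
}}

```text
t: 5.0
eef_pos: [526.2, 102.6, 40.1]
tcp_rot: [3.141, -0.001, 0.067]
ft_force: [-0.1, -2.7, 8.9]
opening: 0.4
grip_force: 4.1
```

Emit:
{"method": "jog_arm", "body": {
  "targets": [
    {"turn":[0,0,0],"slide":[0,0,0],"claw":40},
    {"turn":[0,0,0],"slide":[0,0,0],"claw":40}
  ]
}}

```text
t: 5.25
eef_pos: [526.1, 102.6, 40.1]
tcp_rot: [3.141, -0.002, 0.067]
ft_force: [0.4, -2.3, 8.4]
opening: 0.4
grip_force: 3.9
```

Run:
```python
from h import *
c=meas("top");b=meas("side")
cv2.imwrite("pics/s1.png",np.hstack([cv2.resize(x,(400,380)) for x in(c["frame"][110:240,170:345],b["frame"][110:280,220:410])]))
```

```text
top line [253, 166, 67, 8, 180] mid [588.8 -60.7] mean [588.6 -57.1] ang 3.87 len 177.0 w 8.0
top spool [314, 154, 9, 9, 67] mid [ 614.2 -146.7] mean [ 614.4 -146.5] ang -53.54 len 24.0 w 23.0
side spool [333, 234, 11, 18, 145] mid [ 612.5 -144.8] mean [ 612.8 -142.6] ang -7.14 len 50.0 w 22.0
side spool [279, 164, 13, 24, 137] mid [519.2  88.6] mean [519.5  73.3] ang 1.26 len 90.0 w 25.0
```

View pics/s1.png

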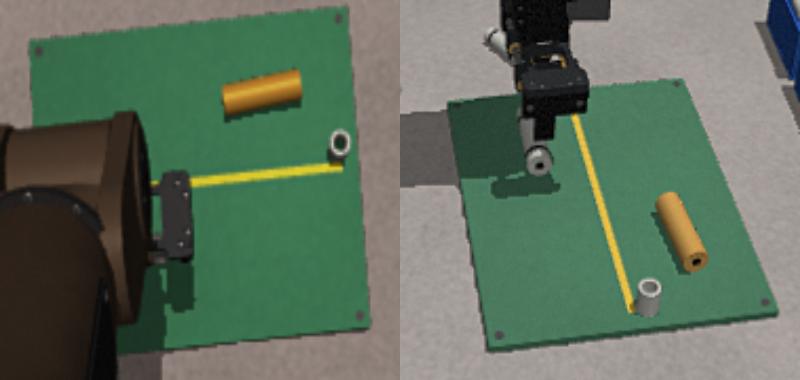

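The side view shows the spool has rolled to about x 519 as planned, clear of everything. The top camera's view of it is blocked by the arm. I lift, step back and check with the wrist camera.

Emit:
{"method": "jog_arm", "body": {
  "targets": [
    {"turn":[0,0,0],"slide":[0,0,4],"claw":40},
    {"turn":[0,0,0],"slide":[-13,-0.9,2],"claw":40},
    {"turn":[0,0,0],"slide":[0,0,0],"claw":40}
  ]
}}

```text
t: 5.72
eef_pos: [511.2, 102.0, 45.5]
tcp_rot: [3.142, 0.001, 0.067]
ft_force: [0.1, -0.4, 0.0]
opening: 0.399
grip_force: 0.0
```

Run:
```python
from h import *
print(state()["eef_pos"])
c=meas("wrist",zs=35)
cv2.imwrite("pics/w2.png",c["frame"])
```

```text
[511.17049375 101.95566661  45.52237976]
wrist line [289, 134, 45, 1, 45] mid [582.6  84.9] mean [582.6  84.9] ang 4.06 len 29.0 w 0.0
wrist spool [148, 130, 21, 5, 98] mid [577.5 177.1] mean [577.5 177.2] ang 3.14 len 12.0 w 2.0
```

View pics/w2.png

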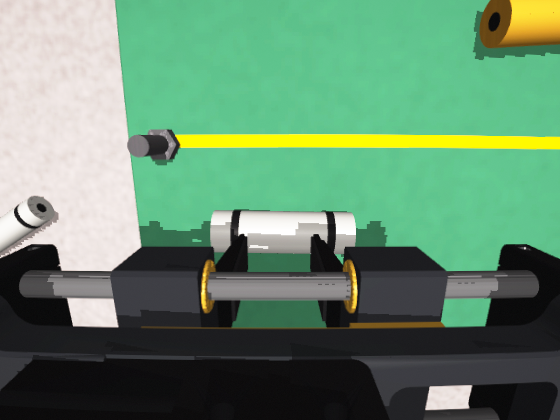

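The wrist view shows the spool at (283,231), parallel to the line (row 142), with the fingertips again over its near half. I'll fit the spool axis from its far edge, then carry on.

```bash
cat >> h.py <<'E'
from scipy.optimize import least_squares
def wm():
    c=read_camera("wrist");hsv=cv2.cvtColor(c["frame"],cv2.COLOR_BGR2HSV);S=hsv[...,1];V=hsv[...,2];H=hsv[...,0]
    L=[];E=[]
    for x in range(190,550,5):
        r=np.nonzero((abs(H[:245,x].astype(int)-29)<5)&(S[:245,x]>180)&(V[:245,x]>150))[0]
        if len(r)>5 and np.ptp(r)<30: L.append(at(c,(x,(r[0]+r[-1])/2),12)[:2])
    pl=np.polyfit([p[1] for p in L],[p[0] for p in L],1,w=None)
    tops=[]
    for x in range(200,380,3):
        col=(S[90:250,x]<60)&(V[90:250,x]>130)
        r=np.nonzero(col)[0]
        if len(r)>15: tops.append((x,90+r[0]-.5))
    med=np.median([t[1] for t in tops]);tops=[t for t in tops if abs(t[1]-med)<5]
    R=[ray(c,t) for t in tops]
    def f(p):  # axis through (p0,100,26), slope dx/dy=p1
        a=np.array([p[1],1,0]);a/=np.linalg.norm(a);q=np.array([p[0],100,26]);o=[]
        for O,d in R:
            n=np.cross(a,d);n/=np.linalg.norm(n);o.append(abs((O-q)@n)-14)
        return o
    e=state()["eef_pos"];s=least_squares(f,[e[0]+4,-.06],loss="soft_l1")
    k=np.cos(np.arctan(pl[0]))
    ys=[at(c,(tops[i][0],tops[i][1]),30)[1] for i in(0,-1)]
    print("t",round(state()["t"],2),"tcp",np.round(e,1),"| line x@y100",np.round(pl[0]*100+pl[1],1),"slope",np.round(pl[0],4),"| spool x@y100",np.round(s.x,4),"rms",np.round(np.std(s.fun),2),"edge y",np.round(ys),"| offset mm",np.round((s.x[0]-pl[0]*100-pl[1])*k,1),"n",len(tops),len(L))
    return c
E
python3 -c "
from h import *
wm()"
```

```text
t 5.83 tcp [512.3 102.   45.5] | line x@y100 577.5 slope -0.0703 | spool x@y100 [ 5.182484e+02 -4.940000e-02] rms 0.67 edge y [145.  55.] | offset mm -59.1 n 42 64
```

Emit:
{"method": "jog_arm", "body": {
  "targets": [
    {"turn":[0,0,0],"slide":[-1,0,-4],"claw":40},
    {"turn":[0,0,0],"slide":[0,0,-1.5],"claw":40},
    {"turn":[0,0,0],"slide":[0,0,-0.5],"claw":40},
    {"turn":[0,0,0],"slide":[0,0,0],"claw":40}
  ]
}}

```text
t: 6.32
eef_pos: [512.3, 102.0, 40.0]
tcp_rot: [3.142, -0.002, 0.067]
ft_force: [0.5, -1.3, 10.1]
opening: 0.398
grip_force: 4.7
```

Emit:
{"method": "jog_arm", "body": {
  "targets": [
    {"turn":[0,0,0],"slide":[4,0.3,0],"claw":40},
    {"turn":[0,0,0],"slide":[6,0.4,0],"claw":40},
    {"turn":[0,0,0],"slide":[7,0.5,0],"claw":40},
    {"turn":[0,0,0],"slide":[6,0.4,0],"claw":40},
    {"turn":[0,0,0],"slide":[4,0.3,0],"claw":40}
  ]
}}

```text
t: 6.95
eef_pos: [539.5, 103.5, 40.0]
tcp_rot: [3.141, -0.002, 0.067]
ft_force: [-0.5, -4.3, 10.0]
opening: 0.401
grip_force: 5.0
```

Emit:
{"method": "jog_arm", "body": {
  "targets": [
    {"turn":[0,0,0],"slide":[0,0,0],"claw":40},
    {"turn":[0,0,0],"slide":[0,0,0],"claw":40},
    {"turn":[0,0,0],"slide":[0,0,4],"claw":40},
    {"turn":[0,0,0],"slide":[-13,-0.9,2],"claw":40},
    {"turn":[0,0,0],"slide":[0,0,0],"claw":40}
  ]
}}

```text
t: 7.58
eef_pos: [524.2, 103.0, 45.5]
tcp_rot: [3.142, 0.001, 0.067]
ft_force: [-0.3, -0.5, 0.7]
opening: 0.4
grip_force: 0.0
```

```bash
python3 -c "
from h import *
wm()"
```

```text
t 7.62 tcp [524.9 103.   45.5] | line x@y100 577.4 slope -0.0714 | spool x@y100 [ 5.322341e+02 -5.290000e-02] rms 0.62 edge y [146.  56.] | offset mm -45.0 n 42 64
```

Emit:
{"method": "jog_arm", "body": {
  "targets": [
    {"turn":[0,0,0],"slide":[0,0,-4],"claw":40},
    {"turn":[0,0,0],"slide":[0,0,-1.5],"claw":40},
    {"turn":[0,0,0],"slide":[0,0,-0.5],"claw":40},
    {"turn":[0,0,0],"slide":[0,0,0],"claw":40}
  ]
}}

```text
t: 8.12
eef_pos: [526.4, 103.0, 40.0]
tcp_rot: [3.142, -0.002, 0.067]
ft_force: [-0.5, -0.4, 9.4]
opening: 0.396
grip_force: 4.5
```

Emit:
{"method": "jog_arm", "body": {
  "targets": [
    {"turn":[0,0,0],"slide":[4,0.2,0],"claw":40},
    {"turn":[0,0,0],"slide":[6,0.3,0],"claw":40},
    {"turn":[0,0,0],"slide":[7,0.4,0],"claw":40},
    {"turn":[0,0,0],"slide":[6,0.3,0],"claw":40},
    {"turn":[0,0,0],"slide":[4,0.2,0],"claw":40}
  ]
}}

```text
t: 8.75
eef_pos: [553.4, 104.4, 40.0]
tcp_rot: [3.142, -0.002, 0.067]
ft_force: [-0.9, -0.0, 9.3]
opening: 0.401
grip_force: 4.8
```

Emit:
{"method": "jog_arm", "body": {
  "targets": [
    {"turn":[0,0,0],"slide":[0,0,0],"claw":40},
    {"turn":[0,0,0],"slide":[0,0,0],"claw":40},
    {"turn":[0,0,0],"slide":[0,0,4],"claw":40},
    {"turn":[0,0,0],"slide":[-13,-0.9,2],"claw":40},
    {"turn":[0,0,0],"slide":[0,0,0],"claw":40}
  ]
}}

```text
t: 9.38
eef_pos: [538.2, 103.4, 45.4]
tcp_rot: [3.142, 0.001, 0.067]
ft_force: [-0.3, -0.4, 0.6]
opening: 0.399
grip_force: 0.0
```

```bash
python3 -c "
from h import *
wm()"
```

```text
t 9.43 tcp [538.9 103.4  45.5] | line x@y100 577.3 slope -0.0714 | spool x@y100 [ 5.461552e+02 -5.250000e-02] rms 0.51 edge y [147.  57.] | offset mm -31.1 n 42 63
```

Emit:
{"method": "jog_arm", "body": {
  "targets": [
    {"turn":[0,0,0],"slide":[0,0,-4],"claw":40},
    {"turn":[0,0,0],"slide":[0,0,-1.5],"claw":40},
    {"turn":[0,0,0],"slide":[0,0,-0.5],"claw":40},
    {"turn":[0,0,0],"slide":[0,0,0],"claw":40}
  ]
}}

```text
t: 9.93
eef_pos: [540.3, 103.5, 40.0]
tcp_rot: [3.141, -0.002, 0.067]
ft_force: [0.3, -0.1, 8.8]
opening: 0.401
grip_force: 4.3
```

Emit:
{"method": "jog_arm", "body": {
  "targets": [
    {"turn":[0,0,0],"slide":[4,0.2,0],"claw":40},
    {"turn":[0,0,0],"slide":[6,0.3,0],"claw":40},
    {"turn":[0,0,0],"slide":[7,0.4,0],"claw":40},
    {"turn":[0,0,0],"slide":[6,0.3,0],"claw":40},
    {"turn":[0,0,0],"slide":[4,0.2,0],"claw":40}
  ]
}}

```text
t: 10.55
eef_pos: [567.4, 104.9, 40.0]
tcp_rot: [3.141, -0.002, 0.067]
ft_force: [0.1, -0.4, 9.1]
opening: 0.398
grip_force: 4.6
```

Emit:
{"method": "jog_arm", "body": {
  "targets": [
    {"turn":[0,0,0],"slide":[0,0,0],"claw":40},
    {"turn":[0,0,0],"slide":[0,0,0],"claw":40},
    {"turn":[0,0,0],"slide":[0,0,4],"claw":40},
    {"turn":[0,0,0],"slide":[-13,-0.9,2],"claw":40},
    {"turn":[0,0,0],"slide":[0,0,0],"claw":40}
  ]
}}

```text
t: 11.18
eef_pos: [552.2, 103.9, 45.4]
tcp_rot: [3.141, 0.001, 0.067]
ft_force: [-0.2, 0.7, -0.4]
opening: 0.398
grip_force: 0.0
```

```bash
python3 -c "
from h import *
wm()"
```

```text
t 11.22 tcp [552.9 103.9  45.5] | line x@y100 577.4 slope -0.0705 | spool x@y100 [ 5.599422e+02 -5.420000e-02] rms 0.78 edge y [147.  57.] | offset mm -17.4 n 43 62
```

Emit:
{"method": "jog_arm", "body": {
  "targets": [
    {"turn":[0,0,0],"slide":[1,0,-4],"claw":40},
    {"turn":[0,0,0],"slide":[0,0,-1.5],"claw":40},
    {"turn":[0,0,0],"slide":[0,0,-0.5],"claw":40},
    {"turn":[0,0,0],"slide":[0,0,0],"claw":40}
  ]
}}

```text
t: 11.72
eef_pos: [555.4, 104.0, 40.0]
tcp_rot: [3.141, -0.002, 0.067]
ft_force: [-0.0, -1.2, 8.7]
opening: 0.398
grip_force: 4.2
```

Emit:
{"method": "jog_arm", "body": {
  "targets": [
    {"turn":[0,0,0],"slide":[3,0.2,0],"claw":40},
    {"turn":[0,0,0],"slide":[5,0.3,0],"claw":40},
    {"turn":[0,0,0],"slide":[5,0.3,0],"claw":40},
    {"turn":[0,0,0],"slide":[5,0.3,0],"claw":40},
    {"turn":[0,0,0],"slide":[2,0.2,0],"claw":40}
  ]
}}

```text
t: 12.35
eef_pos: [575.5, 105.1, 40.1]
tcp_rot: [3.141, -0.002, 0.067]
ft_force: [-0.2, -2.2, 8.3]
opening: 0.399
grip_force: 4.6
```

Emit:
{"method": "jog_arm", "body": {
  "targets": [
    {"turn":[0,0,0],"slide":[0,0,0],"claw":40},
    {"turn":[0,0,0],"slide":[0,0,0],"claw":40},
    {"turn":[0,0,0],"slide":[0,0,4],"claw":40},
    {"turn":[0,0,0],"slide":[-11,-0.9,2],"claw":40},
    {"turn":[0,0,0],"slide":[0,0,0],"claw":40}
  ]
}}

```text
t: 12.98
eef_pos: [562.4, 104.4, 45.4]
tcp_rot: [3.142, 0.001, 0.067]
ft_force: [-0.5, 0.2, 1.3]
opening: 0.399
grip_force: 0.0
```

```bash
python3 -c "
from h import *
wm()"
```

```text
t 13.03 tcp [563.  104.4  45.5] | line x@y100 577.5 slope -0.0701 | spool x@y100 [ 5.703783e+02 -5.370000e-02] rms 0.68 edge y [148.  60.] | offset mm -7.1 n 42 33
```

Emit:
{"method": "jog_arm", "body": {
  "targets": [
    {"turn":[0,0,0],"slide":[1,0,-4],"claw":40},
    {"turn":[0,0,0],"slide":[0,0,-1.5],"claw":40},
    {"turn":[0,0,0],"slide":[0,0,-0.5],"claw":40},
    {"turn":[0,0,0],"slide":[0,0,0],"claw":40}
  ]
}}

```text
t: 13.52
eef_pos: [565.3, 104.4, 40.1]
tcp_rot: [3.141, -0.002, 0.067]
ft_force: [0.9, -0.7, 8.4]
opening: 0.399
grip_force: 4.1
```

Emit:
{"method": "jog_arm", "body": {
  "targets": [
    {"turn":[0,0,0],"slide":[2,0.1,0],"claw":40},
    {"turn":[0,0,0],"slide":[4,0.3,0],"claw":40},
    {"turn":[0,0,0],"slide":[4,0.3,0],"claw":40},
    {"turn":[0,0,0],"slide":[3,0.2,0],"claw":40},
    {"turn":[0,0,0],"slide":[1,0.1,0],"claw":40}
  ]
}}

```text
t: 14.15
eef_pos: [579.4, 105.2, 40.1]
tcp_rot: [3.141, -0.002, 0.067]
ft_force: [-0.0, -2.5, 8.8]
opening: 0.397
grip_force: 4.4
```

Emit:
{"method": "jog_arm", "body": {
  "targets": [
    {"turn":[0,0,0],"slide":[0,0,0],"claw":40},
    {"turn":[0,0,0],"slide":[0,0,0],"claw":40},
    {"turn":[0,0,0],"slide":[0,0,4],"claw":40},
    {"turn":[0,0,0],"slide":[-11,-0.9,2],"claw":40},
    {"turn":[0,0,0],"slide":[0,0,0],"claw":40}
  ]
}}

```text
t: 14.78
eef_pos: [566.4, 104.5, 45.4]
tcp_rot: [3.142, 0.001, 0.067]
ft_force: [-1.1, -0.1, 0.2]
opening: 0.402
grip_force: 0.0
```

Emit:
{"method": "jog_arm", "body": {
  "targets": [
    {"turn":[0,0,0],"slide":[0,0,40],"claw":40},
    {"turn":[0,0,0],"slide":[-10,-30,40],"claw":40},
    {"turn":[0,0,0],"slide":[-20,-50,40],"claw":40},
    {"turn":[0,0,0],"slide":[-20,-50,30],"claw":40},
    {"turn":[0,0,0],"slide":[-20,-50,0],"claw":40}
  ]
}}

```text
t: 15.4
eef_pos: [498.9, -73.6, 194.8]
tcp_rot: [3.14, -0.004, 0.067]
ft_force: [0.4, 0.3, -1.1]
opening: 0.403
grip_force: 0.0
```

Emit:
{"method": "jog_arm", "body": {
  "targets": [
    {"turn":[0,0,0],"slide":[-20,-50,0],"claw":40},
    {"turn":[0,0,0],"slide":[-20,-50,0],"claw":40},
    {"turn":[0,0,0],"slide":[-20,-50,0],"claw":40},
    {"turn":[0,0,0],"slide":[-20,-50,0],"claw":40},
    {"turn":[0,0,0],"slide":[0,-50,0],"claw":40}
  ]
}}

```text
t: 16.02
eef_pos: [417.5, -323.6, 192.9]
tcp_rot: [-3.141, 0.0, 0.066]
ft_force: [-0.2, 0.2, -0.3]
opening: 0.399
grip_force: 0.0
```

Emit:
{"method": "jog_arm", "body": {
  "targets": [
    {"turn":[0,0,0],"slide":[0,-50,0],"claw":40},
    {"turn":[0,0,0],"slide":[0,-50,0],"claw":40},
    {"turn":[0,0,0],"slide":[0,-50,0],"claw":40},
    {"turn":[0,0,0],"slide":[0,0,0],"claw":40}
  ]
}}

```text
t: 16.52
eef_pos: [418.2, -474.8, 191.8]
tcp_rot: [3.142, 0.0, 0.064]
ft_force: [-0.6, 0.4, -0.3]
opening: 0.398
grip_force: 0.0
```

Run:
```python
from h import *
c=meas("top");b=meas("side");print(state()["t"],state()["eef_pos"])
cv2.imwrite("pics/s2.png",np.hstack([cv2.resize(x,(400,380)) for x in(c["frame"][110:240,170:345],b["frame"][110:280,220:410])]))
```

```text
top line [241, 166, 79, 9, 216] mid [587.7 -44.6] mean [587.3 -38.6] ang 4.04 len 210.0 w 8.0
top line [198, 175, 8, 4, 25] mid [573.7 165.9] mean [573.7 166. ] ang 1.42 len 19.0 w 8.0
top spool [206, 168, 34, 11, 305] mid [579.4 107.2] mean [579.4 107. ] ang 3.24 len 89.0 w 24.0
top spool [314, 154, 9, 9, 67] mid [ 614.2 -146.7] mean [ 614.4 -146.5] ang -53.54 len 24.0 w 23.0
side line [315, 203, 17, 47, 146] mid [589.  -75.9] mean [589.2 -79.8] ang 3.89 len 147.0 w 7.0
side spool [332, 234, 12, 18, 180] mid [ 610.6 -144.6] mean [ 610.5 -144.8] ang -14.26 len 52.0 w 23.0
16.625 [ 418.45956664 -471.85938848  192.09248875]
```

View pics/s2.png

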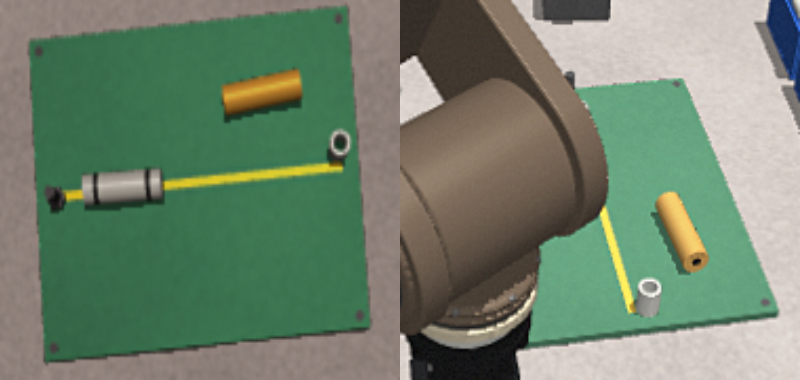

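The top view shows the spool lying along the yellow line, about 2 mm off centre and within 1°. The brass roller, socket and bolt have not moved, and the hand is clear. Handing in.

```bash
python3 -c "
from cell import *
print(job_done())"
```

```text
the job is handed in; nothing more can be done
None
```

I rolled the steel spool about 70 mm (about 5 rad, over three quarters of a turn) onto the yellow line; the last picture shows it about 2 mm off centre and within 1° of parallel, the brass roller, socket and bolt looked unmoved, the spanner wasn't checked but the hand stayed well above it, and the job is handed in, with no verdict shown.

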